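Kit the lower tier of the printer tool case

TASK

Lift the hinged divider flap of the black case right up so that it stands open, lay the adjustable wrench flat in the long compartment underneath and stand the deburring knob on its disc in the small compartment beside it, then fold the flap fully down again over both. Leave the other things on the cart where they are.

Things in the scene. Friction and masses are not known exactly. Their poses are not given: they have to be found in the camera images.
- case: Black plastic case, fixed, 130 mm deep (x) by 280 mm wide (y). Origin: centre of its underside, on the cart top; z up, x away from the robot towards the hinge side, y along its long side (robot's left at yaw 0). Front and rear walls 50 mm high, end walls 62 mm, all 5 mm thick; floor 5 mm. A 45 mm high inner wall, 5 mm thick (y +43 to +48 mm), splits the lower tier in two.
- long_bay (a point): Centre of the floor of the long compartment (in the case's frame x 0, y -46 mm, 5 mm above the cart): 120 mm in x by 178 mm in y inside. Same axes as the case.
- small_bay (a point): Centre of the floor of the small compartment (in the case's frame x 0, y +91.5 mm, 5 mm above the cart): 120 mm in x by 87 mm in y inside. Same axes as the case.
- flap (a joint): Angle of the grey divider flap in rad: 0 lying flat, shut over both compartments (it starts nearly shut, 0 to 0.2); 1.57 upright; 1.9 at the stop, leaning back away from the robot. Stiff friction hinge (about 0.24 N m): it stays where it is left.
- flap_hinge (a point): Middle of the flap's hinge line: 62 mm to +x of the case's origin, 53 mm above the cart. The line runs along the case's y. The flap is a plate 264 mm along the hinge and 5 mm thick that reaches 128 mm from the hinge line.
- tab (a point): Point in the flap's pull tab, 157 mm from the hinge line, mid width and thickness, 53 mm above the cart when shut. The tab is a flat bar 24 mm wide (along the hinge line), 10 mm thick, that sticks out 49 mm past the flap's front edge (128 to 177 mm from the hinge line), beyond the front wall; it swings up and back with the flap. Its axes turn with the flap: -x points out along the tab.
- wrench_mid (a point): Centre of the loose chrome adjustable wrench, lying flat: 150 mm long, handle 20 mm wide and 13 mm thick, head 42 mm wide, 14 mm thick. The point is half-way along, 7 mm above its underside; x runs along it to the jaws (straight handle x -75 to +14 mm, then the wider round head, jaws to +75), z up. About 0.2 kg, balances near this point.
- knob_mid (a point): Middle of the loose green plastic deburring knob: a disc 62 mm across and 12 mm thick at the bottom with a straight upright grip bar across it (58 mm long, 18 mm thick, from 12 to 42 mm above the underside). The point is on its axis, 21 mm above its underside; x runs along the bar, z up. About 0.09 kg.
- spool: Bystander: pink translucent spool lying flat on its side, 150 mm across, 55 mm high; origin under its centre.
- scraper: Bystander: scraper with black handle and wide steel blade, 190 mm long, 18 mm high; origin under its middle.
- bottle: Bystander: white bottle 56 mm across, 130 mm high; origin under its centre.
- bracket: Bystander: white printed L bracket 70 x 40 x 58 mm; origin under its foot.
Things that resemble listed ones, but are neither listed nor needed, are in the scene too. Of the things shaped like the part that bears knob_mid, the green one is meant. Leave any blue look-alike of the part that bears wrench_mid alone.

How it is judged:
On the way, in this order (a step that is already met when the one before it is completed fails the run):
1. the flap is lifted until it stands open (value of joint flap above 1.35 rad), for 0.2 s.
2. the wrench or the knob lies in its own compartment, let go, with the flap still up (((x of wrench_mid in the frame of case between -0.06 and 0.06 m and y of wrench_mid in the frame of case between -0.075 and -0.017 m and z of wrench_mid in the frame of case below 0.022 m and (angle between wrench_mid's own z axis and vertical below 0.2 rad or angle between wrench_mid's own z axis and vertical above 2.94 rad) and value of joint flap above 1 rad and contact force between the fingers and anything else below 0.1 N) or (x of knob_mid in the frame of case between -0.06 and 0.06 m and y of knob_mid in the frame of case between 0.068 and 0.115 m and z of knob_mid in the frame of case below 0.036 m and angle between knob_mid's own z axis and vertical below 0.2 rad and value of joint flap above 1 rad and contact force between the fingers and anything else below 0.1 N))), for 0.2 s.
3. both lie in their own compartments, let go, with the flap still up (x of wrench_mid in the frame of case between -0.06 and 0.06 m and y of wrench_mid in the frame of case between -0.075 and -0.017 m and z of wrench_mid in the frame of case below 0.022 m and (angle between wrench_mid's own z axis and vertical below 0.2 rad or angle between wrench_mid's own z axis and vertical above 2.94 rad) and x of knob_mid in the frame of case between -0.06 and 0.06 m and y of knob_mid in the frame of case between 0.068 and 0.115 m and z of knob_mid in the frame of case below 0.036 m and angle between knob_mid's own z axis and vertical below 0.2 rad and value of joint flap above 1 rad and contact force between the fingers and anything else below 0.1 N), for 0.2 s.
At the end, for the whole second after the job is handed in: The flap is folded down to within 0.08 rad of shut and still; under it the wrench lies flat in the long compartment (its centre within 29 mm of the compartment's centre along the case) and the knob stands on its disc in the small one (within 23 mm) (x of wrench_mid in the frame of case between -0.06 and 0.06 m and y of wrench_mid in the frame of case between -0.075 and -0.017 m and z of wrench_mid in the frame of case below 0.022 m and (angle between wrench_mid's own z axis and vertical below 0.2 rad or angle between wrench_mid's own z axis and vertical above 2.94 rad) and x of knob_mid in the frame of case between -0.06 and 0.06 m and y of knob_mid in the frame of case between 0.068 and 0.115 m and z of knob_mid in the frame of case below 0.036 m and angle between knob_mid's own z axis and vertical below 0.2 rad and value of joint flap below 0.08 rad and velocity of joint flap between -0.05 and 0.05 rad/s); the robot touches nothing.
It fails at once if one of the bystanders is moved by more than 30 mm (distance of any of spool, scraper, bottle, bracket from where it was at the start of the episode above 0.03 m).
It also fails if it takes over 70 s, if anything falls off the work surface, if the arm or the gripper's body presses on something with over 40 N, if the wrist force passes 120 N, or if a joint passes its speed limit or range.

ROBOT

A 7-joint arm with a two-finger parallel gripper is mounted at the origin on the work surface. World frame = base frame: x ahead of the robot, y to its left, z up, the work surface at z = 0. Lengths are in m, angles in rad, forces in N, time in s.
With the tool pointing down it reaches from about 0.4 to 0.85 m from the base axis. Payload 10.4 kg.
Tool frame: the origin (TCP) lies on the centre line of the jaws, within the pads' length; the fingertips stand 11 mm ahead of it and the grasp point (between the pads) lies 8 mm behind it (manip.finger_overhang is the distance from the TCP to the fingertips, in m); z points along the fingers, y is the line along which they close (so a half turn about z gives the same grasp; the last joint's range is limited). The gripper opens to 85 mm and grips with 20 to 120 N. Pads are 22 mm wide; open, the fingers measure 114 mm over their backs; the gripper's body (76 mm by 85 mm) begins 54 mm behind the grasp point. The pads swing forward as they close: fully open they stand 13 mm farther back than shut.
Start: joints at [-1.186, 0.332, -0.065, 1.46, 0.022, 1.35, -0.088], TCP at [0.248, 0.574, 0.242] pointing down, gripper open.
Joint ranges: [-2.6, 2.6], [-0.5, 2.12], [-1.47, 1.34], [0.16, 2.42], [-1.27, 4.41], [0.06, 2.06], [-2.6, 2.6]. Speed limits (rad/s): [2.22, 2.22, 2.79, 2.79, 3.14, 3.14, 3.14].

INTERFACE

Orientations are given as a unit quaternion [x, y, z, w].
In Python, from workcell import manip, imaging, workorder gives the robot as it stands.
- The arm moves only by the tool jog_arm, never from a script. Its argument "deltas" is a list of rows, each an object with "gripper": the opening, from 0 (shut) to 1 (fully open); "offset": the shift along the tool's x, y, z in m, a list of three; "rotation": the turn, a rotation vector about the tool's x, y, z in degrees, a list of three. In form: [{"gripper": gripper, "offset": [tx, ty, tz], "rotation": [ax, ay, az]}, ...]. A call has 1 to 20 rows; each row shifts and turns the commanded pose from where the row before left it, along the tool's axes as they then stand; what a row does not reach is not made up. A row lasts 1/10 s, in which the tool goes at most 50 mm and 8.59 degrees, less where a joint would pass 70% of its speed; a pose out of reach is approached as far as the arm can. A call with a gripper value outside its range is refused whole. The fingers move at their own pace and stop on an object; "newtons" is the grip in N (left out, the last holds). Time passes only in rows, so rows that do not move let the fingers close. It gives the time, the measured TCP pose, the force, the opening and the grip force at its end, in the units of the state.
- manip.get_obs(): the state, without advancing time (a new reading comes with each control period).
- imaging.camera(name): name is "scene" or "top" or "wrist"; returns the picture (400x640x3 uint8, blue, green, red); there is no depth.
- imaging.camera_model(name): a dict with "camera_matrix" (3x3 intrinsics, pixels), "world_to_cam" (4x4, takes a point from world to camera coordinates); the wrist camera has in their place "hand_eye" (4x4, takes a point from camera to tool coordinates, whose origin is the TCP and whose axes are the flange's). Camera axes: x right, y up, looking along -z (the intrinsics and any distortion apply to the point x, -y, -z); pixel columns grow to the right and rows downward; lengths in m; the calibration is good to about 2 mm. The wrist camera is an equidistant fisheye: a pixel r from the principal point sees the ray r / f radians off the axis. A picture is of the moment at which its call begins: read the wrist's pose just before it. camera_model takes no time and is no camera call.
- workorder.hand_in(): hands the job in; it is judged then, once.
The state is a dict: "clock": time; "joint_pos": joint angles; "joint_velocities": joint speeds; "tau": joint torques, N m; "position": TCP position; "ee_rot": TCP orientation; "ft_force": force on the tool from outside, world axes, zero at the start; "torque": the same for the moment, N m; "grip_width": opening from 0.0 (shut) to 1.0 (fully open); "grasp_force": force on a finger pad.
Only numpy, scipy, OpenCV 4.12 (cv2) and the standard library are available. Lean on these libraries where they do the work, as an engineer would, in place of code of your own. Each camera call takes 0.05 s, during which the arm holds its last target. There are 200 camera calls.

## Working session

There is one attempt and no reset: what is moved stays moved. The work goes in short steps, Python scripts to look and compute and a tool call to move; the robot and the scene stay as the last step left them, time stands still between calls to the robot, and variables do not carry over. Pictures are saved under pics/ and viewed, at most 10 in all, crops included, and the job is handed in when it is done.

Besides the shell and the picture viewer there is one more tool, called after "Call:" in YAML: its name, and indented under it one key for each argument. jog_arm: Moves the arm, as the interface text tells. Its arguments: {"type":"object","properties":{"deltas":{"type":"array","items":{"type":"object","properties":{"gripper":{"type":"number"},"offset":{"type":"array","items":{"type":"number"}},"rotation":{"type":"array","items":{"type":"number"}}}}},"newtons":{"type":"number"}},"required":["deltas"]}

```bash
mkdir -p pics
cat > h.py <<'E'
import numpy as np, cv2, sys
from workcell import manip, imaging, workorder
from scipy.spatial.transform import Rotation as R
def save(n,f,crop=None,s=1):
    im=imaging.camera(n); cv2.imwrite('pics/raw_'+f,im)
    if crop: x0,y0,x1,y1=crop; im=im[y0:y1,x0:x1]
    cv2.imwrite('pics/'+f,cv2.resize(im,None,fx=s,fy=s,interpolation=cv2.INTER_CUBIC))
def ray(n,u,v):
    m=imaging.camera_model(n);K=np.array(m['camera_matrix']);T=np.array(m['world_to_cam'])
    d=np.array([(u-K[0,2])/K[0,0],-(v-K[1,2])/K[1,1],-1]);Rm=T[:3,:3]
    return -Rm.T@T[:3,3],Rm.T@d
def pix2z(n,u,v,z):
    o,d=ray(n,u,v);return o+d*(z-o[2])/d[2]
def proj(n,p):
    m=imaging.camera_model(n);K=np.array(m['camera_matrix']);T=np.array(m['world_to_cam'])
    c=T[:3,:3]@p+T[:3,3];q=K@np.array([c[0],-c[1],-c[2]]);return q[:2]/q[2]
E
python3 - <<'E'
from h import *
o=manip.get_obs();print(o['position'],o['ee_rot'],o['clock'])
print({k:imaging.camera_model(k) for k in('top','scene','wrist')})
save('top','t0.png',None,1.25);save('scene','s0.png',None,1.25)
E
```

```text
[0.24771016 0.57344966 0.24153542] [ 2.02436704e-01  9.79295113e-01 -6.72446264e-04 -1.02990153e-04] 0.0
{'top': {'camera_matrix': array([[399.73677698,   0.        , 319.19668163],
       [  0.        , 399.73677698, 200.71414984],
       [  0.        ,   0.        ,   1.        ]]), 'world_to_cam': array([[-0.01465834, -0.99987648,  0.00567089, -0.00347871],
       [ 0.98715626, -0.01356905,  0.15918041, -0.54856671],
       [-0.1590838 ,  0.00793137,  0.98723322, -1.22710449],
       [ 0.        ,  0.        ,  0.        ,  1.        ]])}, 'scene': {'camera_matrix': array([[450.95134362,   0.        , 324.5496722 ],
       [  0.        , 450.95134362, 193.70471126],
       [  0.        ,   0.        ,   1.        ]]), 'world_to_cam': array([[-0.88092222,  0.47325381,  0.00262349,  0.47116208],
       [-0.32908183, -0.61652327,  0.71526513,  0.13240784],
       [ 0.34011939,  0.6292296 ,  0.69884828, -1.56845938],
       [ 0.        ,  0.        ,  0.        ,  1.        ]])}, 'wrist': {'camera_matrix': array([[309.70691629,   0.        , 313.80235282],
       [  0.        , 309.70691629, 194.0806663 ],
       [  0.        ,   0.        ,   1.        ]]), 'hand_eye': array([[ 6.98132790e-04,  9.65019871e-01,  2.62175820e-01,
         6.81654511e-02],
       [ 9.99999694e-01, -5.80796065e-04, -5.25040152e-04,
         3.56616872e-04],
       [-3.54403495e-04,  2.62176106e-01, -9.65019981e-01,
        -1.30823625e-01],
       [ 0.00000000e+00,  0.00000000e+00,  0.00000000e+00,
         1.00000000e+00]])}}
```

View pics/t0.png

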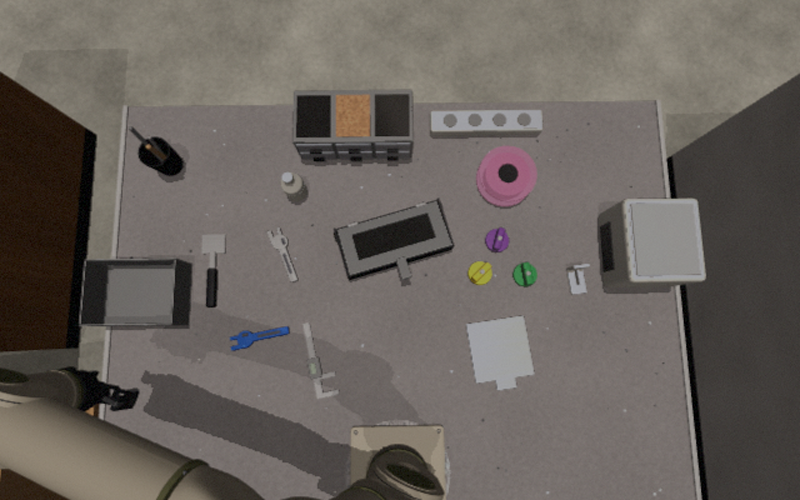

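View pics/s0.png

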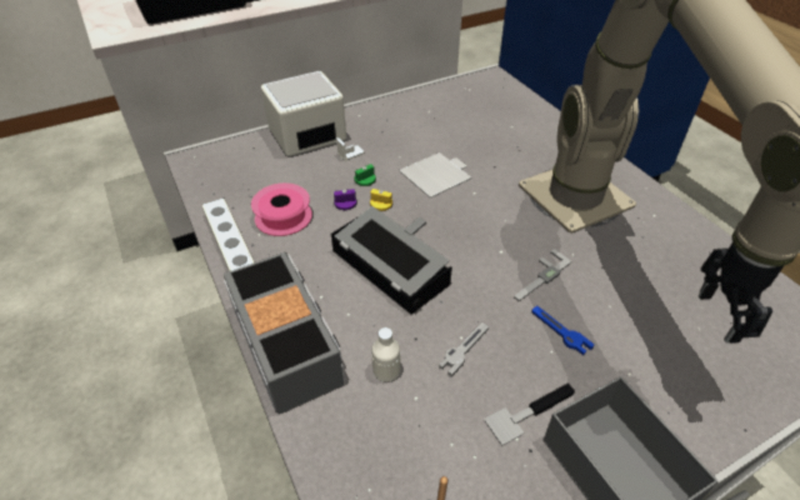

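The top view shows the case near (395,240), its tab at (403,270), the chrome wrench from (277,232) to (293,280), the green knob at (525,274), and the caliper and blue wrench, which are distractors. I'll enlarge it next.

Run:
```python
import cv2
im=cv2.imread('pics/raw_t0.png')
c=im[150:240,205:435]
cv2.imwrite('pics/t0c.png',cv2.resize(c,None,fx=3.4,fy=3.4,interpolation=cv2.INTER_CUBIC))
```

```text
(no output)
```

View pics/t0c.png

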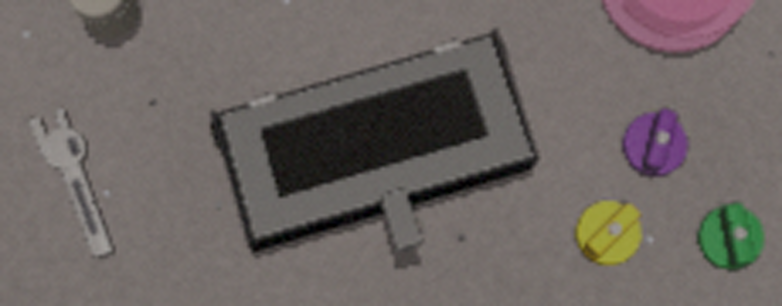

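The crop shows the case's end-wall corners at (213,112), (496,31), (537,158) and (253,248), the tab from (395,193) to (408,246), the wrench from (48,115) to (103,252), and the green disc centred at (731,236) with its bar roughly vertical.

Run:
```python
from h import *
f=lambda u,v,z:pix2z('top',u/3.4+205,v/3.4+150,z).round(4)
c=[f(213,112,.062),f(496,31,.062),f(537,158,.062),f(253,248,.062)]
for p in c: print(p)
print('len',[np.linalg.norm(c[i]-c[(i+1)%4]).round(3) for i in range(4)],'mid',np.mean(c,0))
for a,b in((0,1),(3,2)): d=c[a]-c[b];print('yawlong',np.degrees(np.arctan2(-d[0],d[1])))
for a,b in((0,3),(1,2)): d=c[a]-c[b];print('yawshort',np.degrees(np.arctan2(d[1],d[0])))
for z in(.053,.06,.07,.08): print('tab',z,f(387,193,z),f(413,190,z),f(396,252,z),f(421,246,z))
for p in((103,252),(80,190),(66,150),(33,122),(62,112)): print('wr',f(*p,.013))
print('knob',f(731,236,.012),'bar',f(733,205,.042),f(737,265,.042), f(741,234,.042))
```

```text
[0.6046 0.1506 0.062 ]
[ 0.6785 -0.1141  0.062 ]
[ 0.5572 -0.1487  0.062 ]
[0.4774 0.1134 0.062 ]
len [np.float64(0.275), np.float64(0.126), np.float64(0.274), np.float64(0.133)] mid [5.79425e-01 3.00000e-04 6.20000e-02]
yawlong 15.598881940993328
yawlong 16.93360197478911
yawshort 16.30170834430738
yawshort 15.920438577220638
tab 0.053 [ 0.5277 -0.0097  0.053 ] [ 0.5302 -0.0339  0.053 ] [ 0.4728 -0.0172  0.053 ] [ 0.478  -0.0403  0.053 ]
tab 0.06 [ 0.5267 -0.0097  0.06  ] [ 0.5292 -0.0337  0.06  ] [ 0.4721 -0.0171  0.06  ] [ 0.4773 -0.0401  0.06  ]
tab 0.07 [ 0.5252 -0.0096  0.07  ] [ 0.5277 -0.0334  0.07  ] [ 0.4711 -0.017   0.07  ] [ 0.4762 -0.0398  0.07  ]
tab 0.08 [ 0.5238 -0.0096  0.08  ] [ 0.5262 -0.0332  0.08  ] [ 0.47   -0.0169  0.08  ] [ 0.4751 -0.0395  0.08  ]
wr [0.4808 0.2601 0.013 ]
wr [0.5405 0.2831 0.013 ]
wr [0.5795 0.2974 0.013 ]
wr [0.6073 0.3297 0.013 ]
wr [0.6168 0.3021 0.013 ]
knob [ 0.4877 -0.3373  0.012 ] bar [ 0.5135 -0.3329  0.042 ] [ 0.4573 -0.3336  0.042 ] [ 0.4862 -0.3389  0.042 ]
```

Call:
jog_arm:
  deltas:
    - {"gripper": 0.6,"offset": [-0.023,-0.023,0],"rotation": [0,0,0]}
    - {"gripper": 0.6,"offset": [-0.023,-0.023,0],"rotation": [0,0,0]}
    - {"gripper": 0.6,"offset": [-0.023,-0.023,0],"rotation": [0,0,0]}
    - {"gripper": 0.6,"offset": [-0.023,-0.023,0],"rotation": [0,0,0]}
    - {"gripper": 0.6,"offset": [-0.023,-0.023,0],"rotation": [0,0,0]}
    - {"gripper": 0.6,"offset": [-0.023,-0.023,0],"rotation": [0,0,0]}
    - {"gripper": 0.6,"offset": [-0.023,-0.023,0],"rotation": [0,0,0]}
    - {"gripper": 0.6,"offset": [-0.023,-0.023,0],"rotation": [0,0,0]}
    - {"gripper": 0.6,"offset": [-0.023,-0.023,0],"rotation": [0,0,0]}
    - {"gripper": 0.6,"offset": [-0.023,-0.023,0],"rotation": [0,0,0]}
    - {"gripper": 0.6,"offset": [-0.023,-0.023,0],"rotation": [0,0,0]}
    - {"gripper": 0.6,"offset": [-0.023,-0.023,0],"rotation": [0,0,0]}
    - {"gripper": 0.6,"offset": [-0.023,-0.023,0],"rotation": [0,0,0]}
    - {"gripper": 0.6,"offset": [-0.023,-0.023,0],"rotation": [0,0,0]}
    - {"gripper": 0.6,"offset": [-0.023,-0.023,0],"rotation": [0,0,0]}
    - {"gripper": 0.6,"offset": [-0.023,-0.023,0],"rotation": [0,0,0]}
    - {"gripper": 0.6,"offset": [-0.023,-0.023,0],"rotation": [0,0,0]}
    - {"gripper": 0.6,"offset": [-0.023,-0.023,0],"rotation": [0,0,0]}
    - {"gripper": 0.6,"offset": [-0.023,-0.023,0],"rotation": [0,0,0]}
    - {"gripper": 0.6,"offset": [-0.023,-0.023,0],"rotation": [0,0,0]}
  newtons: 30

```text
clock: 2.1
position: [0.4878, -0.0322, 0.2421]
ee_rot: [0.202, 0.979, 0.0, -0.0]
ft_force: [-0.1, 0.5, -0.5]
grip_width: 0.603
grasp_force: 0.0
```

Call:
jog_arm:
  deltas:
    - {"gripper": 0.6,"offset": [0,0,0],"rotation": [0,0,8.3]}
    - {"gripper": 0.6,"offset": [0,0,0],"rotation": [0,0,8.3]}
    - {"gripper": 0.6,"offset": [0,0,0],"rotation": [0,0,8.3]}
    - {"gripper": 0.6,"offset": [0,0,0],"rotation": [0,0,8.3]}
    - {"gripper": 0.6,"offset": [0,0,0],"rotation": [0,0,8.3]}
    - {"gripper": 0.6,"offset": [0,0,0],"rotation": [0,0,8.3]}
    - {"gripper": 0.6,"offset": [0,0,0],"rotation": [0,0,8.3]}
    - {"gripper": 0.6,"offset": [0,0,0],"rotation": [0,0,8.3]}
    - {"gripper": 0.6,"offset": [0,0,0],"rotation": [0,0,8.3]}
    - {"gripper": 0.6,"offset": [0,0,0],"rotation": [0,0,8.3]}
    - {"gripper": 0.6,"offset": [0,0,0],"rotation": [0,0,8.3]}
    - {"gripper": 0.6,"offset": [0,0,0],"rotation": [0,0,8.3]}
    - {"gripper": 0.6,"offset": [0,0,0],"rotation": [0,0,8.3]}
    - {"gripper": 0.6,"offset": [0,0,0],"rotation": [0,0,8.3]}
    - {"gripper": 0.6,"offset": [0,0,0],"rotation": [0,0,8.3]}
    - {"gripper": 0.6,"offset": [0,0,0],"rotation": [0,0,8.3]}
    - {"gripper": 0.6,"offset": [0,0,0],"rotation": [0,0,7.7]}

```text
clock: 3.8
position: [0.4875, -0.031, 0.242]
ee_rot: [0.991, 0.137, -0.0, -0.0]
ft_force: [0.5, -0.6, 0.4]
grip_width: 0.597
grasp_force: 0.0
```

```bash
cat >> h.py <<'E'
def st():
    o=manip.get_obs();r=R.from_quat(o['ee_rot']);m=r.as_matrix()
    print('t',round(o['clock'],2),'p',np.round(o['position'],4),'yawY',round(np.degrees(np.arctan2(m[1,1],m[0,1])),1),'z',np.round(m[:,2],3),'q',np.round(o['joint_pos'],2),'F',np.round(o['ft_force'],1),'g',round(float(o['grip_width']),3),np.round(o['grasp_force'],1))
    return o,m
def go(p,yaw=None):
    """tool-frame offset to world point p, and turn about tool z to bring tool y to yaw (deg)"""
    o,m=st();print('off',(m.T@(np.array(p)-o['position'])).round(4))
    if yaw is not None:
        a=np.degrees(np.arctan2(m[1,1],m[0,1]));print('turn',round(-((yaw-a+180)%360-180),1))
def wray(u,v,o):
    m=imaging.camera_model('wrist');K=np.array(m['camera_matrix']);H=np.array(m['hand_eye'])
    x,y=u-K[0,2],v-K[1,2];r=np.hypot(x,y);t=r/K[0,0]
    d=np.array([np.sin(t)*x/max(r,1e-9),-np.sin(t)*y/max(r,1e-9),-np.cos(t)])
    M=R.from_quat(o['ee_rot']).as_matrix()
    return M@H[:3,3]+o['position'],M@H[:3,:3]@d
def w2z(u,v,z,o):
    c,d=wray(u,v,o);return c+d*(z-c[2])/d[2]
def wproj(p,o):
    m=imaging.camera_model('wrist');K=np.array(m['camera_matrix']);H=np.array(m['hand_eye'])
    M=R.from_quat(o['ee_rot']).as_matrix();c=H[:3,:3].T@(M.T@(np.array(p)-o['position'])-H[:3,3])
    x,y,z=c[0],-c[1],-c[2];r=np.hypot(x,y);t=np.arctan2(r,z);return np.array([K[0,2]+K[0,0]*t*x/r,K[1,2]+K[0,0]*t*y/r])
E
python3 - <<'E'
from h import *
go([.488,-.026,.1],-73.9)
save('wrist','w1.png',None,1.25)
E
```

```text
t 3.8 p [ 0.4875 -0.031   0.242 ] yawY -74.2 z [-0.001 -0.    -1.   ] q [-0.56  0.01  0.54  1.84 -0.01  1.3  -1.31] F [ 0.5 -0.6  0.4] g 0.597 0.0
off [ 0.0019 -0.0046  0.142 ]
turn -0.3
```

View pics/w1.png

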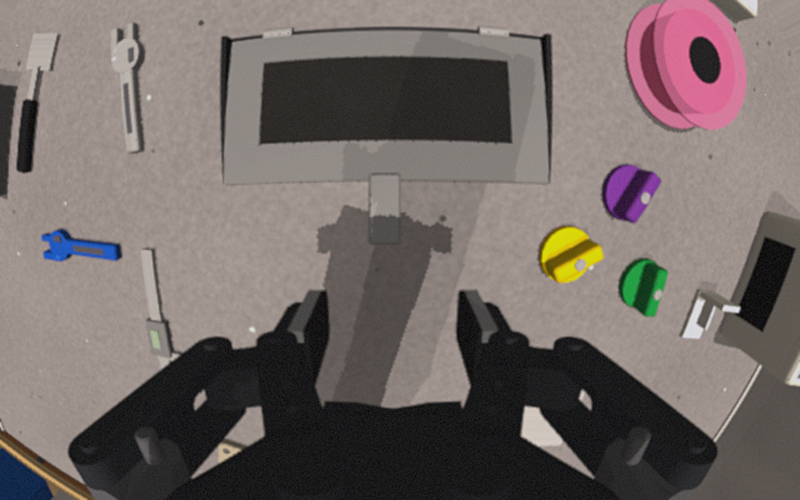

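The wrist view shows the tab centred at column 385, with its root at row 175 and tip at row 244. The flap's front edge is at row 184, columns 222–549. The wrench runs from (133,150) to (125,28), and the green disc is at (644,287).

Run:
```python
from h import *
from scipy.optimize import least_squares
o=manip.get_obs()
obs={'tipL':(370,244),'tipR':(400,244),'rootL':(370,175),'rootR':(400,175),'fL':(223,184),'fR':(549,184)}
loc={'tipL':(177,12),'tipR':(177,-12),'rootL':(128,12),'rootR':(128,-12),'fL':(128,132),'fR':(128,-132)}
def model(q):
    x,y,a,th=q;r=R.from_euler('z',a).as_matrix();out=[]
    for k in obs:
        d,w=loc[k];h=.0025 if k[0]=='f' else .005
        p=np.array([.062-d/1e3*np.cos(th)+h*np.sin(th),w/1e3,.053+d/1e3*np.sin(th)+h*np.cos(th)])
        out+=list(wproj(r@p+[x,y,0],o)*1.25-obs[k])
    return np.array(out)
s=least_squares(model,[.579,0,.281,.1]);print(s.x,np.degrees(s.x[2]),s.fun.round(1))
for th in(0,.1,.2):
    q=least_squares(lambda v:model([*v,th]),[.579,0,.281]);print(th,q.x,q.fun.round(1))
W=lambda u,v,z:w2z(u/1.25,v/1.25,z,o).round(4)
print('wrench',W(133,151,.013),W(129,100,.013),W(126,75,.013),W(112,28,.013),W(136,25,.013))
print('knob',W(644,287,.012),'bar',W(645,262,.042),W(662,262,.042),W(640,310,.042),W(655,315,.042))
```

```text
[0.58122025 0.002053   0.26685472 0.18720682] 15.289649373345743 [-1.  -1.2  0.7 -1.1 -1.   3.   0.9  2.9 -0.3 -1.9  0.8 -2. ]
0 [0.58001328 0.00214795 0.26644609] [  0.8  -5.5  -0.6  -5.5   0.2   5.3  -0.3   5.3  10.6  -0.8 -10.4  -0.7]
0.1 [0.58125635 0.00225955 0.26665355] [-0.1 -3.1  0.1 -3.1 -0.4  4.   0.3  4.   4.9 -1.4 -4.6 -1.4]
0.2 [0.5811269  0.00199882 0.2668856 ] [-1.2 -0.9  0.9 -0.8 -1.1  2.8  1.   2.8 -1.1 -2.   1.6 -2. ]
wrench [0.48   0.2597 0.013 ] [0.5338 0.2783 0.013 ] [0.5606 0.2907 0.013 ] [0.6129 0.332  0.013 ] [0.6176 0.2949 0.013 ]
knob [ 0.4816 -0.3387  0.012 ] bar [ 0.5133 -0.2987  0.042 ] [ 0.5195 -0.3232  0.042 ] [ 0.4612 -0.3203  0.042 ] [ 0.46   -0.3469  0.042 ]
```

Call:
jog_arm:
  deltas:
    - {"gripper": 0.6,"offset": [0.0087,-0.0069,0.009],"rotation": [0,0,0]}
    - {"gripper": 0.6,"offset": [0,0,0.04],"rotation": [0,0,0]}
    - {"gripper": 0.6,"offset": [0,0,0.04],"rotation": [0,0,0]}
    - {"gripper": 0.6,"offset": [0,0,0.03],"rotation": [0,0,0]}
    - {"gripper": 0.6,"offset": [0,0,0.03],"rotation": [0,0,0]}
    - {"gripper": 0.6,"offset": [0,0,0.02],"rotation": [0,0,0]}
    - {"gripper": 0.1,"offset": [0,0,0],"rotation": [0,0,0]}
    - {"gripper": 0.1,"offset": [0,0,0],"rotation": [0,0,0]}
    - {"gripper": 0.1,"offset": [0,0,0],"rotation": [0,0,0]}
    - {"gripper": 0.1,"offset": [0,0,0],"rotation": [0,0,0]}
    - {"gripper": 0.1,"offset": [0,0,0],"rotation": [0,0,0]}
  newtons: 30

```text
clock: 4.95
position: [0.4944, -0.0225, 0.074]
ee_rot: [0.99, 0.14, 0.0, 0.0]
ft_force: [-1.0, -5.5, -1.1]
grip_width: 0.274
grasp_force: 33.1
```

Run:
```python
from h import *
st();t=.18+.08*np.arange(21);r=.155
for a,b in zip(np.diff(-r*np.cos(t)),np.diff(-r*np.sin(t))):print(round(a,4),round(b,4))
```

```text
t 4.95 p [ 0.4944 -0.0225  0.074 ] yawY -73.9 z [ 0.001 -0.    -1.   ] q [-0.52  0.23  0.53  2.01 -0.15  0.93 -1.21] F [-1.  -5.5 -1.1] g 0.274 33.1
0.0027 -0.0121
0.0037 -0.0118
0.0046 -0.0115
0.0055 -0.0111
0.0064 -0.0106
0.0072 -0.0101
0.008 -0.0095
0.0087 -0.0088
0.0094 -0.0081
0.01 -0.0073
0.0106 -0.0065
0.011 -0.0056
0.0115 -0.0047
0.0118 -0.0038
0.0121 -0.0028
0.0123 -0.0019
0.0124 -0.0009
0.0124 0.0001
0.0123 0.0011
0.0122 0.0021
```

Call:
jog_arm:
  deltas:
    - {"gripper": 0.1,"offset": [0.0027,0,-0.0121],"rotation": [0,0,0]}
    - {"gripper": 0.1,"offset": [0.0037,0,-0.0118],"rotation": [0,0,0]}
    - {"gripper": 0.1,"offset": [0.0046,0,-0.0115],"rotation": [0,0,0]}
    - {"gripper": 0.1,"offset": [0.0055,0,-0.0111],"rotation": [0,0,0]}
    - {"gripper": 0.1,"offset": [0.0064,0,-0.0106],"rotation": [0,0,0]}
    - {"gripper": 0.1,"offset": [0.0072,0,-0.0101],"rotation": [0,0,0]}

```text
clock: 5.55
position: [0.5238, -0.0142, 0.1416]
ee_rot: [0.99, 0.14, 0.001, 0.0]
ft_force: [5.0, -5.3, -8.6]
grip_width: 0.272
grasp_force: 34.0
```

Forces are small, so I'll continue the arc.

Call:
jog_arm:
  deltas:
    - {"gripper": 0.1,"offset": [0.008,0,-0.0095],"rotation": [0,0,0]}
    - {"gripper": 0.1,"offset": [0.0087,0,-0.0088],"rotation": [0,0,0]}
    - {"gripper": 0.1,"offset": [0.0094,0,-0.0081],"rotation": [0,0,0]}
    - {"gripper": 0.1,"offset": [0.01,0,-0.0073],"rotation": [0,0,0]}
    - {"gripper": 0.1,"offset": [0.0106,0,-0.0065],"rotation": [0,0,0]}
    - {"gripper": 0.1,"offset": [0.011,0,-0.0056],"rotation": [0,0,0]}
    - {"gripper": 0.1,"offset": [0.0115,0,-0.0047],"rotation": [0,0,0]}
    - {"gripper": 0.1,"offset": [0.0118,0,-0.0038],"rotation": [0,0,0]}
    - {"gripper": 0.1,"offset": [0.0121,0,-0.0028],"rotation": [0,0,0]}
    - {"gripper": 0.1,"offset": [0.0123,0,-0.0019],"rotation": [0,0,0]}
    - {"gripper": 0.1,"offset": [0.0124,0,-0.0009],"rotation": [0,0,0]}
    - {"gripper": 0.1,"offset": [0.0124,0,0],"rotation": [0,0,0]}
    - {"gripper": 0.1,"offset": [0.0123,0,0.001],"rotation": [0,0,0]}
    - {"gripper": 0.1,"offset": [0,0,0],"rotation": [0,0,0]}

```text
clock: 6.95
position: [0.6611, 0.0249, 0.1999]
ee_rot: [0.99, 0.14, 0.0, 0.001]
ft_force: [2.1, -6.9, -2.9]
grip_width: 0.271
grasp_force: 40.8
```

Run:
```python
from h import *
st();save('scene','s1.png',(250,120,420,290),3)
```

```text
t 6.95 p [0.6611 0.0249 0.1999] yawY -73.9 z [ 0.001 -0.002 -1.   ] q [-0.48  0.47  0.52  1.44 -0.23  1.3  -1.24] F [ 2.1 -6.9 -2.9] g 0.271 40.8
```

View pics/s1.png

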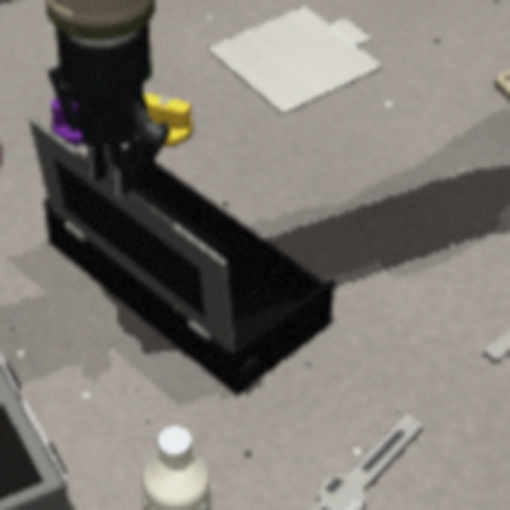

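The flap stands slightly past upright, with the jaws on its tab. I'll release, lift and head over the wrench.

Call:
jog_arm:
  deltas:
    - {"gripper": 0.6,"offset": [0,0,0],"rotation": [0,0,0]}
    - {"gripper": 0.6,"offset": [0,0,0],"rotation": [0,0,0]}
    - {"gripper": 0.6,"offset": [0,0,-0.02],"rotation": [0,0,0]}
    - {"gripper": 0.6,"offset": [0,0,-0.03],"rotation": [0,0,0]}
    - {"gripper": 0.6,"offset": [0,0,-0.03],"rotation": [0,0,0]}
    - {"gripper": 0.6,"offset": [-0.0043,-0.0353,0],"rotation": [0,0,0]}
    - {"gripper": 0.6,"offset": [-0.0043,-0.0353,0],"rotation": [0,0,0]}
    - {"gripper": 0.6,"offset": [-0.0043,-0.0353,0],"rotation": [0,0,0]}
    - {"gripper": 0.6,"offset": [-0.0043,-0.0353,0],"rotation": [0,0,0]}
    - {"gripper": 0.6,"offset": [-0.0043,-0.0353,0],"rotation": [0,0,0]}
    - {"gripper": 0.6,"offset": [-0.0043,-0.0353,0],"rotation": [0,0,0]}
    - {"gripper": 0.6,"offset": [-0.0043,-0.0353,0],"rotation": [0,0,0]}
    - {"gripper": 0.6,"offset": [-0.0043,-0.0353,0],"rotation": [0,0,0]}
    - {"gripper": 0.6,"offset": [0,0,0],"rotation": [0,0,-5.1]}
    - {"gripper": 0.5,"offset": [0,0,0],"rotation": [0,0,0]}

```text
clock: 8.5
position: [0.5476, 0.2895, 0.28]
ee_rot: [0.982, 0.187, 0.0, -0.001]
ft_force: [-0.4, -0.1, -0.1]
grip_width: 0.501
grasp_force: 0.0
```

Run:
```python
from h import *
go([.550,.2867,.0135],-69)
save('wrist','w2.png',None,1.0)
```

```text
t 8.5 p [0.5476 0.2895 0.28  ] yawY -68.5 z [ 0.     0.001 -1.   ] q [-0.88  0.31  0.41  1.44 -0.12  1.41 -1.66] F [-0.4 -0.1 -0.1] g 0.501 0.0
off [0.001  0.0038 0.2665]
turn 0.5
```

View pics/w2.png

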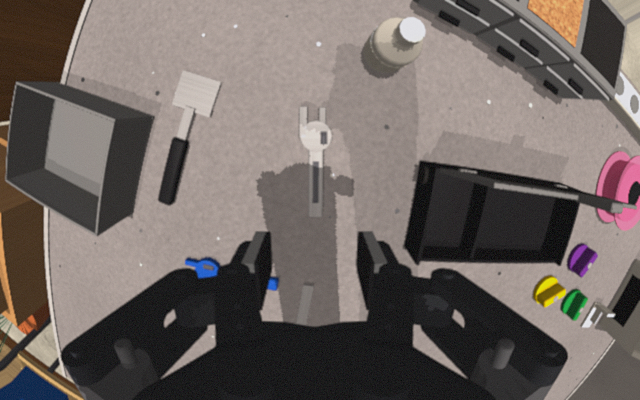

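The wrench runs from its handle end at (316,215) to its jaws at about (313,105), with the head centred at (315,137). The flap stands open.

Run:
```python
from h import *
o=manip.get_obs()
a=w2z(316,216,.013,o);b=w2z(316,160,.013,o);c=w2z(315,137,.013,o);e=w2z(312.5,105,.013,o)
for p in(b,c,e):
    d=p-a;print(a.round(4),p.round(4),np.linalg.norm(d),np.degrees(np.arctan2(d[1],d[0])))
```

```text
[0.4802 0.2604 0.013 ] [0.5517 0.2883 0.013 ] 0.07668124744694149 21.349064644196353
[0.4802 0.2604 0.013 ] [0.5791 0.3004 0.013 ] 0.10666243119358522 22.027882979434096
[0.4802 0.2604 0.013 ] [0.6163 0.3183 0.013 ] 0.14790525982997027 23.04457165294485
```

Call:
jog_arm:
  deltas:
    - {"gripper": 0.5,"offset": [0.002,0.003,0.04],"rotation": [0,0,0]}
    - {"gripper": 0.5,"offset": [0,0,0.045],"rotation": [0,0,0]}
    - {"gripper": 0.5,"offset": [0,0,0.045],"rotation": [0,0,0]}
    - {"gripper": 0.5,"offset": [0,0,0.045],"rotation": [0,0,0]}
    - {"gripper": 0.5,"offset": [0,0,0.04],"rotation": [0,0,0]}
    - {"gripper": 0.5,"offset": [0,0,0.03],"rotation": [0,0,0]}
    - {"gripper": 0.5,"offset": [0,0,0.015],"rotation": [0,0,0]}
    - {"gripper": 0.4,"offset": [0,0,0.006],"rotation": [0,0,0]}
    - {"gripper": 0,"offset": [0,0,0],"rotation": [0,0,0]}
    - {"gripper": 0,"offset": [0,0,0],"rotation": [0,0,0]}
    - {"gripper": 0,"offset": [0,0,0],"rotation": [0,0,0]}
    - {"gripper": 0,"offset": [0,0,0],"rotation": [0,0,0]}
    - {"gripper": 0,"offset": [0,0,0],"rotation": [0,0,0]}
  newtons: 50

```text
clock: 9.85
position: [0.5518, 0.286, 0.0143]
ee_rot: [0.983, 0.184, 0.001, -0.0]
ft_force: [-0.5, -0.1, 3.0]
grip_width: 0.218
grasp_force: 52.8
```

Call:
jog_arm:
  deltas:
    - {"gripper": 0,"offset": [0,0,-0.03],"rotation": [0,0,0]}
    - {"gripper": 0,"offset": [0,0,-0.04],"rotation": [0,0,0]}
    - {"gripper": 0,"offset": [0,0,-0.04],"rotation": [0,0,0]}
    - {"gripper": 0,"offset": [0,0,-0.04],"rotation": [0,0,0]}
    - {"gripper": 0,"offset": [0,0,-0.04],"rotation": [0,0,0]}
    - {"gripper": 0,"offset": [0,0,0],"rotation": [0,0,-8.44]}
    - {"gripper": 0,"offset": [0,0,0],"rotation": [0,0,-8.44]}
    - {"gripper": 0,"offset": [0,0,0],"rotation": [0,0,-8.44]}
    - {"gripper": 0,"offset": [0,0,0],"rotation": [0,0,-8.44]}
    - {"gripper": 0,"offset": [0,0,0],"rotation": [0,0,-8.44]}
    - {"gripper": 0,"offset": [0,0,0],"rotation": [0,0,-8.44]}
    - {"gripper": 0,"offset": [0,0,0],"rotation": [0,0,-8.44]}
    - {"gripper": 0,"offset": [0,0,0],"rotation": [0,0,-8.44]}
    - {"gripper": 0,"offset": [0,0,0],"rotation": [0,0,-8.44]}
    - {"gripper": 0,"offset": [0,0,0],"rotation": [0,0,-8.44]}

```text
clock: 11.35
position: [0.5513, 0.2855, 0.2034]
ee_rot: [0.602, 0.798, -0.0, -0.0]
ft_force: [-0.9, -0.5, -3.1]
grip_width: 0.217
grasp_force: 52.2
```

Run:
```python
from h import *
go([.5838,-.045,.2],15.6)
```

```text
t 11.35 p [0.5513 0.2855 0.2034] yawY 16.0 z [-0. -0. -1.] q [-0.7   0.34  0.18  1.54 -0.06  1.27 -0.23] F [-0.9 -0.5 -3.1] g 0.217 52.2
off [-0.3267 -0.0597  0.0035]
turn 0.4
```

Call:
jog_arm:
  deltas:
    - {"gripper": 0,"offset": [-0.0363,-0.0066,0],"rotation": [0,0,0.4]}
    - {"gripper": 0,"offset": [-0.0363,-0.0066,0],"rotation": [0,0,0]}
    - {"gripper": 0,"offset": [-0.0363,-0.0066,0],"rotation": [0,0,0]}
    - {"gripper": 0,"offset": [-0.0363,-0.0066,0],"rotation": [0,0,0]}
    - {"gripper": 0,"offset": [-0.0363,-0.0066,0],"rotation": [0,0,0]}
    - {"gripper": 0,"offset": [-0.0363,-0.0066,0],"rotation": [0,0,0]}
    - {"gripper": 0,"offset": [-0.0363,-0.0066,0],"rotation": [0,0,0]}
    - {"gripper": 0,"offset": [-0.0363,-0.0066,0],"rotation": [0,0,0]}
    - {"gripper": 0,"offset": [-0.0363,-0.0066,0],"rotation": [0,0,0]}
    - {"gripper": 0,"offset": [0,0,0.04],"rotation": [0,0,0]}
    - {"gripper": 0,"offset": [0,0,0.04],"rotation": [0,0,0]}
    - {"gripper": 0,"offset": [0,0,0.03],"rotation": [0,0,0]}
    - {"gripper": 0,"offset": [0,0,0.02],"rotation": [0,0,0]}
    - {"gripper": 0,"offset": [0,0,0],"rotation": [0,0,0]}

```text
clock: 12.75
position: [0.5781, -0.045, 0.0706]
ee_rot: [0.607, 0.795, -0.002, -0.002]
ft_force: [-0.7, 0.0, -3.0]
grip_width: 0.214
grasp_force: 52.1
```

Run:
```python
from h import *
go([.5838,-.045,.021],15.6)
save('wrist','w3.png',None,1.0)
```

```text
t 12.75 p [ 0.5781 -0.045   0.0706] yawY 15.2 z [-0.005 -0.    -1.   ] q [-0.28  0.4   0.34  1.78 -0.16  0.99  0.39] F [-0.7  0.  -3. ] g 0.214 52.1
off [-0.0015  0.0058  0.0496]
turn -0.4
```

View pics/w3.png

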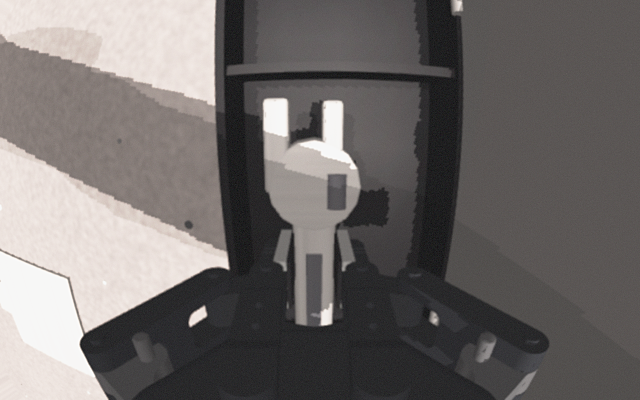

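The wrench is held level and inside the opening: its jaw tips at row 100 clear the inner wall at row 72, and its sides clear the walls at columns 243 and 420. Lowering it now.

Call:
jog_arm:
  deltas:
    - {"gripper": 0,"offset": [0,0.003,0.02],"rotation": [0,0,0]}
    - {"gripper": 0,"offset": [0,0,0.015],"rotation": [0,0,0]}
    - {"gripper": 0,"offset": [0,0,0.01],"rotation": [0,0,0]}
    - {"gripper": 0,"offset": [0,0,0.005],"rotation": [0,0,0]}
    - {"gripper": 0,"offset": [0,0,0],"rotation": [0,0,0]}
    - {"gripper": 0.4,"offset": [0,0,0],"rotation": [0,0,0]}
    - {"gripper": 0.4,"offset": [0,0,0],"rotation": [0,0,0]}
    - {"gripper": 0.4,"offset": [0,0,0],"rotation": [0,0,0]}

```text
clock: 13.6
position: [0.5836, -0.0443, 0.0241]
ee_rot: [0.607, 0.795, 0.0, 0.0]
ft_force: [-0.3, -0.2, 0.2]
grip_width: 0.4
grasp_force: 0.0
```

Call:
jog_arm:
  deltas:
    - {"gripper": 0.4,"offset": [0,0,-0.02],"rotation": [0,0,0]}
    - {"gripper": 0.4,"offset": [0,0,-0.04],"rotation": [0,0,0]}
    - {"gripper": 0.4,"offset": [0,0,-0.04],"rotation": [0,0,0]}
    - {"gripper": 0.5,"offset": [0,0,-0.04],"rotation": [0,0,0]}
    - {"gripper": 0.5,"offset": [0,0,-0.04],"rotation": [0,0,0]}

```text
clock: 14.1
position: [0.5829, -0.0444, 0.2056]
ee_rot: [0.607, 0.795, 0.0, 0.0]
ft_force: [0.7, 0.2, 0.2]
grip_width: 0.498
grasp_force: 0.0
```

Run:
```python
from h import *
go([.486,-.338,.2],90)
```

```text
t 14.1 p [ 0.5829 -0.0444  0.2056] yawY 15.2 z [ 0.001  0.    -1.   ] q [-0.31  0.27  0.37  1.64 -0.1   1.25  0.34] F [0.7 0.2 0.2] g 0.498 0.0
off [-0.2578 -0.1706  0.0055]
turn -74.8
```

Call:
jog_arm:
  deltas:
    - {"gripper": 0.5,"offset": [-0.0287,-0.019,0],"rotation": [0,0,0]}
    - {"gripper": 0.5,"offset": [-0.0287,-0.019,0],"rotation": [0,0,0]}
    - {"gripper": 0.5,"offset": [-0.0287,-0.019,0],"rotation": [0,0,0]}
    - {"gripper": 0.5,"offset": [-0.0287,-0.019,0],"rotation": [0,0,0]}
    - {"gripper": 0.5,"offset": [-0.0287,-0.019,0],"rotation": [0,0,0]}
    - {"gripper": 0.5,"offset": [-0.0287,-0.019,0],"rotation": [0,0,0]}
    - {"gripper": 0.5,"offset": [-0.0287,-0.019,0],"rotation": [0,0,0]}
    - {"gripper": 0.5,"offset": [-0.0287,-0.019,0],"rotation": [0,0,0]}
    - {"gripper": 0.5,"offset": [-0.0287,-0.019,0],"rotation": [0,0,0]}

```text
clock: 15.0
position: [0.4855, -0.3397, 0.204]
ee_rot: [0.607, 0.795, 0.0, 0.0]
ft_force: [0.7, -0.8, -0.1]
grip_width: 0.499
grasp_force: 0.0
```

Call:
jog_arm:
  deltas:
    - {"gripper": 0.5,"offset": [0,0,0],"rotation": [0,0,8.5]}
    - {"gripper": 0.5,"offset": [0,0,0],"rotation": [0,0,8.5]}
    - {"gripper": 0.5,"offset": [0,0,0],"rotation": [0,0,8.5]}
    - {"gripper": 0.5,"offset": [0,0,0],"rotation": [0,0,8.5]}
    - {"gripper": 0.5,"offset": [0,0,0],"rotation": [0,0,8.5]}
    - {"gripper": 0.5,"offset": [0,0,0],"rotation": [0,0,8.5]}
    - {"gripper": 0.5,"offset": [0,0,0],"rotation": [0,0,8.5]}
    - {"gripper": 0.5,"offset": [0,0,0],"rotation": [0,0,8.5]}
    - {"gripper": 0.5,"offset": [0,0,0],"rotation": [0,0,8.5]}
    - {"gripper": 0.5,"offset": [0,0,0],"rotation": [0,0,8.5]}
    - {"gripper": 0.5,"offset": [0,0,0],"rotation": [0,0,8.5]}
    - {"gripper": 0.5,"offset": [0,0,0],"rotation": [0,0,0]}

```text
clock: 16.2
position: [0.4861, -0.3384, 0.2037]
ee_rot: [0.995, 0.101, 0.0, 0.0]
ft_force: [-0.4, 0.5, 0.5]
grip_width: 0.495
grasp_force: 0.0
```

Run:
```python
from h import *
st();save('wrist','w4.png',None,1.25)
```

```text
t 16.2 p [ 0.4861 -0.3384  0.2037] yawY -78.4 z [ 0. -0. -1.] q [-0.12  0.36  0.81  1.64 -0.27  1.26 -0.62] F [-0.4  0.5  0.5] g 0.495 0.0
```

View pics/w4.png

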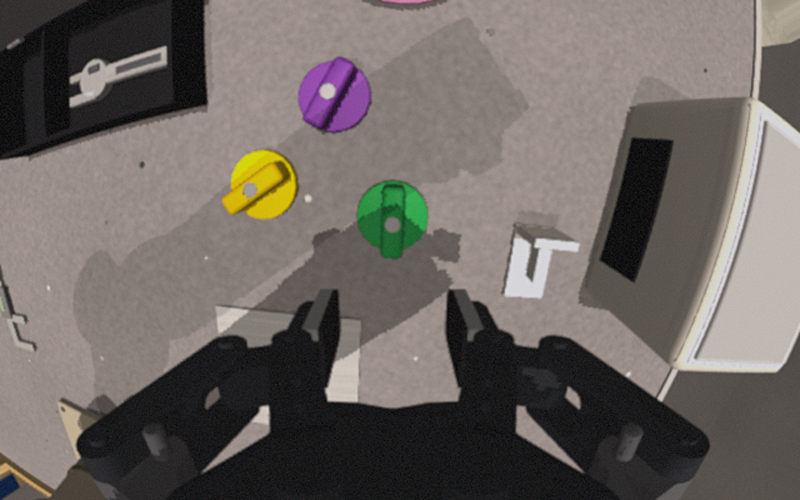

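The green knob's bar is vertical in this view (from (393,186) to (392,257), centre dot at (392,224)), so the tool is already aligned. The wrench lies in the long compartment.

Run:
```python
from h import *
o=manip.get_obs();W=lambda u,v,z:w2z(u/1.25,v/1.25,z,o)
for a in((392,224,.042),(393,216,.012),(393,186,.042),(392,257,.042)):print(W(*a).round(4))
p=(W(392,224,.042)+W(393,216,.012))/2;p[2]=.028
go(p,-78.4)
```

```text
[ 0.4862 -0.3367  0.042 ]
[ 0.4867 -0.3375  0.012 ]
[ 0.5153 -0.3313  0.042 ]
[ 0.4601 -0.3423  0.042 ]
t 16.25 p [ 0.4861 -0.3384  0.2036] yawY -78.1 z [ 0. -0. -1.] q [-0.12  0.36  0.81  1.64 -0.27  1.26 -0.62] F [-0.6 -0.7 -0.3] g 0.498 0.0
off [ 0.0006 -0.0012  0.1756]
turn 0.3
```

Call:
jog_arm:
  deltas:
    - {"gripper": 0.5,"offset": [0,-0.001,0.04],"rotation": [0,0,0]}
    - {"gripper": 0.5,"offset": [0,0,0.04],"rotation": [0,0,0]}
    - {"gripper": 0.5,"offset": [0,0,0.04],"rotation": [0,0,0]}
    - {"gripper": 0.5,"offset": [0,0,0.03],"rotation": [0,0,0]}
    - {"gripper": 0.5,"offset": [0,0,0.015],"rotation": [0,0,0]}
    - {"gripper": 0.5,"offset": [0,0,0.01],"rotation": [0,0,0]}
    - {"gripper": 0,"offset": [0,0,0],"rotation": [0,0,0]}
    - {"gripper": 0,"offset": [0,0,0],"rotation": [0,0,0]}
    - {"gripper": 0,"offset": [0,0,0],"rotation": [0,0,0]}
    - {"gripper": 0,"offset": [0,0,0],"rotation": [0,0,0]}
    - {"gripper": 0,"offset": [0,0,0],"rotation": [0,0,0]}
  newtons: 35

```text
clock: 17.35
position: [0.4864, -0.3378, 0.0295]
ee_rot: [0.995, 0.102, 0.001, 0.0]
ft_force: [-1.0, 1.3, 7.1]
grip_width: 0.2
grasp_force: 38.3
```

Call:
jog_arm:
  deltas:
    - {"gripper": 0,"offset": [0,0,-0.02],"rotation": [0,0,0]}
    - {"gripper": 0,"offset": [0,0,-0.04],"rotation": [0,0,0]}
    - {"gripper": 0,"offset": [0,0,-0.04],"rotation": [0,0,0]}
    - {"gripper": 0,"offset": [0,0,-0.04],"rotation": [0,0,0]}
    - {"gripper": 0,"offset": [0,0,-0.04],"rotation": [0,0,0]}

```text
clock: 17.85
position: [0.4854, -0.3373, 0.2102]
ee_rot: [0.995, 0.102, 0.0, -0.0]
ft_force: [0.2, 0.3, -1.3]
grip_width: 0.2
grasp_force: 37.2
```

Run:
```python
from h import *
c,s=np.cos(np.radians(15.6)),np.sin(np.radians(15.6))
p=np.array([.581+c*-.01-s*.0915,.002+s*-.01+c*.0915,.208]);print(p)
go(p,-74.4)
```

```text
[0.54676221 0.08744018 0.208     ]
t 17.85 p [ 0.4854 -0.3373  0.2102] yawY -78.3 z [ 0.  0. -1.] q [-0.13  0.35  0.82  1.64 -0.27  1.27 -0.62] F [ 0.2  0.3 -1.3] g 0.2 37.2
off [ 0.1464 -0.4035  0.0023]
turn -3.9
```

Call:
jog_arm:
  deltas:
    - {"gripper": 0,"offset": [0,0,0],"rotation": [0,0,-8.54]}
    - {"gripper": 0,"offset": [0,0,0],"rotation": [0,0,-8.54]}
    - {"gripper": 0,"offset": [0,0,0],"rotation": [0,0,-8.54]}
    - {"gripper": 0,"offset": [0,0,0],"rotation": [0,0,-8.54]}
    - {"gripper": 0,"offset": [0,0,0],"rotation": [0,0,-8.54]}
    - {"gripper": 0,"offset": [0,0,0],"rotation": [0,0,-8.54]}
    - {"gripper": 0,"offset": [0,0,0],"rotation": [0,0,-8.54]}
    - {"gripper": 0,"offset": [0,0,0],"rotation": [0,0,-8.54]}
    - {"gripper": 0,"offset": [0,0,0],"rotation": [0,0,-8.54]}
    - {"gripper": 0,"offset": [0,0,0],"rotation": [0,0,-8.54]}
    - {"gripper": 0,"offset": [0,0,0],"rotation": [0,0,-8.54]}
    - {"gripper": 0,"offset": [0,0,0],"rotation": [0,0,0]}

```text
clock: 19.05
position: [0.4855, -0.3375, 0.2085]
ee_rot: [0.603, 0.798, 0.0, -0.0]
ft_force: [-0.1, -0.1, -1.7]
grip_width: 0.202
grasp_force: 37.3
```

Call:
jog_arm:
  deltas:
    - {"gripper": 0,"offset": [0.0357,0.0158,0],"rotation": [0,0,0]}
    - {"gripper": 0,"offset": [0.0357,0.0158,0],"rotation": [0,0,0]}
    - {"gripper": 0,"offset": [0.0357,0.0158,0],"rotation": [0,0,0]}
    - {"gripper": 0,"offset": [0.0357,0.0158,0],"rotation": [0,0,0]}
    - {"gripper": 0,"offset": [0.0357,0.0158,0],"rotation": [0,0,0]}
    - {"gripper": 0,"offset": [0.0357,0.0158,0],"rotation": [0,0,0]}
    - {"gripper": 0,"offset": [0.0357,0.0158,0],"rotation": [0,0,0]}
    - {"gripper": 0,"offset": [0.0357,0.0158,0],"rotation": [0,0,0]}
    - {"gripper": 0,"offset": [0.0357,0.0158,0],"rotation": [0,0,0]}
    - {"gripper": 0,"offset": [0.0357,0.0158,0],"rotation": [0,0,0]}
    - {"gripper": 0,"offset": [0.0357,0.0158,0],"rotation": [0,0,0]}
    - {"gripper": 0,"offset": [0,0,0.02],"rotation": [0,0,0]}
    - {"gripper": 0,"offset": [0,0,0.02],"rotation": [0,0,0]}
    - {"gripper": 0,"offset": [0,0,0],"rotation": [0,0,0]}

```text
clock: 20.45
position: [0.5454, 0.0874, 0.1659]
ee_rot: [0.606, 0.796, -0.002, -0.001]
ft_force: [-0.5, 0.1, -0.5]
grip_width: 0.207
grasp_force: 37.2
```

Run:
```python
from h import *
go([.5468,.0874,.036],15.6)
save('wrist','w5.png',None,1)
```

```text
t 20.45 p [0.5454 0.0874 0.1659] yawY 15.5 z [-0.004 -0.001 -1.   ] q [-0.46  0.23  0.25  1.76 -0.06  1.16  0.08] F [-0.5  0.1 -0.5] g 0.207 37.2
off [-0.0004  0.002   0.1299]
turn -0.1
```

View pics/w5.png

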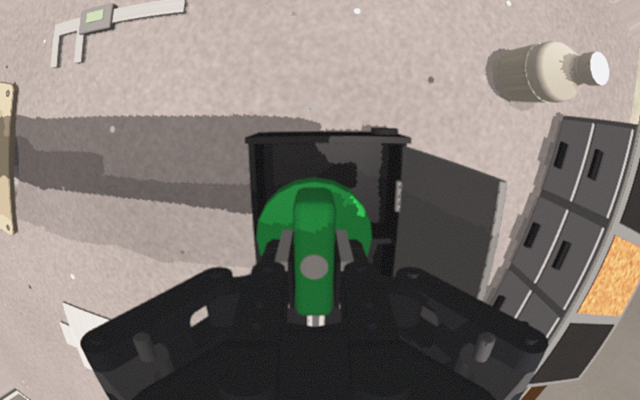

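The knob is held upright over the small bay, with the end wall's outer top corners at (248,138) and (408,136). I'll check those corners against my case pose.

Run:
```python
from h import *
o=manip.get_obs()
a=w2z(247,138,.062,o);b=w2z(409,136,.062,o);print(a.round(4),b.round(4),np.linalg.norm(a-b))
r=R.from_euler('z',15.6,degrees=True).as_matrix()
print(r@[-.065,.14,.062]+[.581,.002,0],r@[.065,.14,.062]+[.581,.002,0])
```

```text
[0.4821 0.1198 0.062 ] [0.6033 0.1559 0.062 ] 0.12644457911202797
[0.48074566 0.11936297 0.062     ] [0.60595679 0.15432255 0.062     ]
```

Call:
jog_arm:
  deltas:
    - {"gripper": 0,"offset": [0,0.002,0.03],"rotation": [0,0,0]}
    - {"gripper": 0,"offset": [0,0,0.04],"rotation": [0,0,0]}
    - {"gripper": 0,"offset": [0,0,0.03],"rotation": [0,0,0]}
    - {"gripper": 0,"offset": [0,0,0.02],"rotation": [0,0,0]}
    - {"gripper": 0,"offset": [0,0,0.01],"rotation": [0,0,0]}
    - {"gripper": 0,"offset": [0,0,0],"rotation": [0,0,0]}
    - {"gripper": 0.4,"offset": [0,0,0],"rotation": [0,0,0]}
    - {"gripper": 0.4,"offset": [0,0,0],"rotation": [0,0,0]}
    - {"gripper": 0.4,"offset": [0,0,0],"rotation": [0,0,0]}

```text
clock: 21.4
position: [0.5497, 0.0883, 0.0397]
ee_rot: [0.604, 0.797, 0.001, 0.001]
ft_force: [0.0, -0.5, 0.8]
grip_width: 0.401
grasp_force: 0.0
```

Call:
jog_arm:
  deltas:
    - {"gripper": 0.4,"offset": [0,0,-0.02],"rotation": [0,0,0]}
    - {"gripper": 0.4,"offset": [0,0,-0.04],"rotation": [0,0,0]}
    - {"gripper": 0.4,"offset": [0,0,-0.04],"rotation": [0,0,0]}
    - {"gripper": 0.4,"offset": [0,0,-0.04],"rotation": [0,0,0]}
    - {"gripper": 0.4,"offset": [0,0,-0.04],"rotation": [0,0,0]}
    - {"gripper": 0.5,"offset": [0,0,-0.04],"rotation": [0,0,0]}
    - {"gripper": 0.6,"offset": [0,0,-0.03],"rotation": [0,0,0]}
    - {"gripper": 0.6,"offset": [0,0,0],"rotation": [0,0,0]}

```text
clock: 22.2
position: [0.5506, 0.0883, 0.2939]
ee_rot: [0.604, 0.797, 0.003, 0.002]
ft_force: [0.1, -0.9, -0.2]
grip_width: 0.601
grasp_force: 0.0
```

Run:
```python
from h import *
go([.6611,.0249,.28],-73.9)
save('wrist','w6.png',None,1)
```

```text
t 22.2 p [0.5506 0.0883 0.2939] yawY 15.7 z [ 0.008  0.003 -1.   ] q [-0.48  0.15  0.27  1.58 -0.04  1.41  0.07] F [ 0.1 -0.9 -0.2] g 0.601 0.0
off [-0.0908  0.0892  0.0146]
turn 89.6
```

View pics/w6.png

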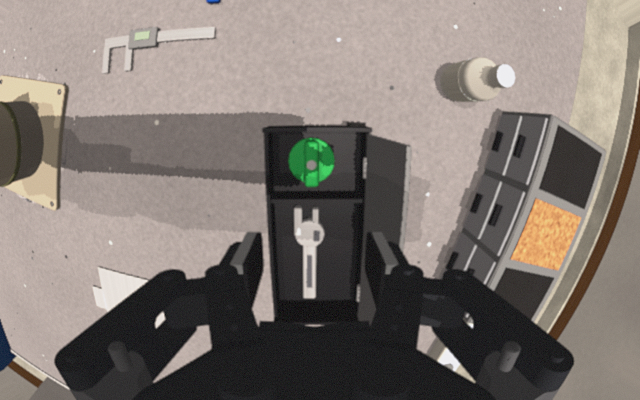

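Both parts lie in their compartments: the knob at (312,163), and the wrench from (309,297) to (306,208). Next I return to the tab.

Call:
jog_arm:
  deltas:
    - {"gripper": 0.6,"offset": [0,0,0],"rotation": [0,0,8.15]}
    - {"gripper": 0.6,"offset": [0,0,0],"rotation": [0,0,8.15]}
    - {"gripper": 0.6,"offset": [0,0,0],"rotation": [0,0,8.15]}
    - {"gripper": 0.6,"offset": [0,0,0],"rotation": [0,0,8.15]}
    - {"gripper": 0.6,"offset": [0,0,0],"rotation": [0,0,8.15]}
    - {"gripper": 0.6,"offset": [0,0,0],"rotation": [0,0,8.15]}
    - {"gripper": 0.6,"offset": [0,0,0],"rotation": [0,0,8.15]}
    - {"gripper": 0.6,"offset": [0,0,0],"rotation": [0,0,8.15]}
    - {"gripper": 0.6,"offset": [0,0,0],"rotation": [0,0,8.15]}
    - {"gripper": 0.6,"offset": [0,0,0],"rotation": [0,0,8.15]}
    - {"gripper": 0.6,"offset": [0,0,0],"rotation": [0,0,8.1]}
    - {"gripper": 0.6,"offset": [0.0222,0.0229,0],"rotation": [0,0,0]}
    - {"gripper": 0.6,"offset": [0.0222,0.0229,0],"rotation": [0,0,0]}
    - {"gripper": 0.6,"offset": [0.0222,0.0229,0],"rotation": [0,0,0]}
    - {"gripper": 0.6,"offset": [0.0222,0.0229,0],"rotation": [0,0,0]}
    - {"gripper": 0.6,"offset": [0,0,0],"rotation": [0,0,0]}
    - {"gripper": 0.6,"offset": [0,0,0],"rotation": [0,0,0]}

```text
clock: 23.95
position: [0.6593, 0.0242, 0.2869]
ee_rot: [0.99, 0.139, -0.001, 0.0]
ft_force: [-0.0, 1.0, 0.8]
grip_width: 0.604
grasp_force: 0.0
```

Run:
```python
from h import *
go([.6611,.0249,.2],-73.9)
```

```text
t 23.95 p [0.6593 0.0242 0.2869] yawY -74.0 z [-0.002 -0.001 -1.   ] q [-0.42  0.41  0.44  1.31 -0.17  1.46 -1.28] F [-0.   1.   0.8] g 0.604 0.0
off [ 0.0021 -0.0002  0.0869]
turn -0.1
```

Call:
jog_arm:
  deltas:
    - {"gripper": 0.6,"offset": [0.002,0,0.03],"rotation": [0,0,0]}
    - {"gripper": 0.6,"offset": [0,0,0.03],"rotation": [0,0,0]}
    - {"gripper": 0.6,"offset": [0,0,0.027],"rotation": [0,0,0]}
    - {"gripper": 0.1,"offset": [0,0,0],"rotation": [0,0,0]}
    - {"gripper": 0.1,"offset": [0,0,0],"rotation": [0,0,0]}
    - {"gripper": 0.1,"offset": [0,0,0],"rotation": [0,0,0]}
    - {"gripper": 0.1,"offset": [0,0,0],"rotation": [0,0,0]}
    - {"gripper": 0.1,"offset": [0,0,0],"rotation": [0,0,0]}
  newtons: 30

```text
clock: 24.75
position: [0.6613, 0.0248, 0.2019]
ee_rot: [0.99, 0.14, -0.0, 0.0]
ft_force: [-2.4, -4.0, -6.7]
grip_width: 0.273
grasp_force: 34.2
```

Tab gripped at 23 mm. I'll reverse the arc.

Call:
jog_arm:
  deltas:
    - {"gripper": 0.1,"offset": [-0.0123,0,-0.001],"rotation": [0,0,0]}
    - {"gripper": 0.1,"offset": [-0.0124,0,0],"rotation": [0,0,0]}
    - {"gripper": 0.1,"offset": [-0.0124,0,0.0009],"rotation": [0,0,0]}
    - {"gripper": 0.1,"offset": [-0.0123,0,0.0019],"rotation": [0,0,0]}
    - {"gripper": 0.1,"offset": [-0.0121,0,0.0028],"rotation": [0,0,0]}
    - {"gripper": 0.1,"offset": [-0.0118,0,0.0038],"rotation": [0,0,0]}
    - {"gripper": 0.1,"offset": [-0.0115,0,0.0047],"rotation": [0,0,0]}
    - {"gripper": 0.1,"offset": [-0.011,0,0.0056],"rotation": [0,0,0]}
    - {"gripper": 0.1,"offset": [-0.0106,0,0.0065],"rotation": [0,0,0]}
    - {"gripper": 0.1,"offset": [-0.01,0,0.0073],"rotation": [0,0,0]}
    - {"gripper": 0.1,"offset": [-0.0094,0,0.0081],"rotation": [0,0,0]}

```text
clock: 25.85
position: [0.5425, -0.009, 0.164]
ee_rot: [0.99, 0.14, 0.003, -0.001]
ft_force: [-2.2, -0.1, 7.2]
grip_width: 0.275
grasp_force: 29.9
```

Call:
jog_arm:
  deltas:
    - {"gripper": 0.1,"offset": [-0.0087,0,0.0088],"rotation": [0,0,0]}
    - {"gripper": 0.1,"offset": [-0.008,0,0.0095],"rotation": [0,0,0]}
    - {"gripper": 0.1,"offset": [-0.0072,0,0.0101],"rotation": [0,0,0]}
    - {"gripper": 0.1,"offset": [-0.0064,0,0.0106],"rotation": [0,0,0]}
    - {"gripper": 0.1,"offset": [-0.0055,0,0.0111],"rotation": [0,0,0]}
    - {"gripper": 0.1,"offset": [-0.0046,0,0.0115],"rotation": [0,0,0]}
    - {"gripper": 0.1,"offset": [-0.0037,0,0.0118],"rotation": [0,0,0]}
    - {"gripper": 0.1,"offset": [-0.0027,0,0.0121],"rotation": [0,0,0]}
    - {"gripper": 0.1,"offset": [0,0,0],"rotation": [0,0,0]}

```text
clock: 26.75
position: [0.4963, -0.0221, 0.075]
ee_rot: [0.99, 0.14, 0.001, -0.0]
ft_force: [0.0, 1.7, -0.5]
grip_width: 0.272
grasp_force: 29.4
```

Call:
jog_arm:
  deltas:
    - {"gripper": 0.1,"offset": [-0.0016,0,0.0123],"rotation": [0,0,0]}
    - {"gripper": 0.1,"offset": [-0.0007,0,0.0124],"rotation": [0,0,0]}
    - {"gripper": 0.1,"offset": [0,0,0.004],"rotation": [0,0,0]}
    - {"gripper": 0.1,"offset": [0,0,0],"rotation": [0,0,0]}

```text
clock: 27.15
position: [0.4939, -0.0228, 0.0467]
ee_rot: [0.99, 0.14, 0.0, -0.0]
ft_force: [-0.2, 2.6, 0.9]
grip_width: 0.276
grasp_force: 29.9
```

Call:
jog_arm:
  deltas:
    - {"gripper": 0.1,"offset": [0,0,0.002],"rotation": [0,0,0]}
    - {"gripper": 0.1,"offset": [0,0,0.002],"rotation": [0,0,0]}
    - {"gripper": 0.1,"offset": [0,0,0],"rotation": [0,0,0]}

```text
clock: 27.45
position: [0.4945, -0.0227, 0.0452]
ee_rot: [0.99, 0.14, 0.001, -0.001]
ft_force: [-16.2, 2.3, 39.5]
grip_width: 0.274
grasp_force: 35.0
```

Call:
jog_arm:
  deltas:
    - {"gripper": 0.6,"offset": [0,0,-0.002],"rotation": [0,0,0]}
    - {"gripper": 0.6,"offset": [0,0,0],"rotation": [0,0,0]}
    - {"gripper": 0.6,"offset": [0,0,0],"rotation": [0,0,0]}
    - {"gripper": 0.6,"offset": [0,0,-0.03],"rotation": [0,0,0]}
    - {"gripper": 0.6,"offset": [0,0,-0.03],"rotation": [0,0,0]}
    - {"gripper": 0,"offset": [0.017,0,0],"rotation": [0,0,0]}
    - {"gripper": 0,"offset": [0.02,0,0],"rotation": [0,0,0]}
    - {"gripper": 0,"offset": [0,0,0],"rotation": [0,0,0]}
    - {"gripper": 0,"offset": [0,0,0],"rotation": [0,0,0]}
    - {"gripper": 0,"offset": [0,0,0.02],"rotation": [0,0,0]}
    - {"gripper": 0,"offset": [0,0,0.015],"rotation": [0,0,0]}
    - {"gripper": 0,"offset": [0,0,0],"rotation": [0,0,0]}

```text
clock: 28.65
position: [0.5282, -0.0134, 0.0692]
ee_rot: [0.99, 0.14, -0.001, -0.0]
ft_force: [-0.1, 0.2, 0.3]
grip_width: 0.001
grasp_force: 0.1
```

The fingertips sit at z = 58 mm over the flap's front without touching, so the flap is within about 0.02 rad of shut. I'll lift clear and hand in.

Call:
jog_arm:
  deltas:
    - {"gripper": 0,"offset": [0,0,-0.03],"rotation": [0,0,0]}
    - {"gripper": 0,"offset": [0,0,-0.04],"rotation": [0,0,0]}
    - {"gripper": 0,"offset": [0,0,-0.04],"rotation": [0,0,0]}
    - {"gripper": 0,"offset": [0,0,0],"rotation": [0,0,0]}

```text
clock: 29.05
position: [0.531, -0.0135, 0.1844]
ee_rot: [0.99, 0.139, 0.004, -0.0]
ft_force: [-0.4, 0.6, -0.1]
grip_width: 0.001
grasp_force: 0.0
```

```bash
python3 -c "
from h import *
st();print(workorder.hand_in())"
```

```text
t 29.05 p [ 0.531  -0.0135  0.1844] yawY -74.0 z [ 0.007  0.001 -1.   ] q [-0.47  0.16  0.45  1.81 -0.08  1.17 -1.28] F [-0.4  0.6 -0.1] g 0.001 0.0
the job is handed in; nothing more can be done
None
```

The job is handed in at 29 s on the robot's clock: the wrench and knob were in their compartments in the last camera picture and the flap is folded shut over them, but the hand-in returned no verdict.

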